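# Spin two belt idlers and sort free-running from binding

## Task

Two belt idlers from the autosampler drive stand on the assembly plate. While each still stands in its pocket, find the top of its wheel with a fingertip and spin it on in one direction with light strokes, pressing with no more than about 1 kg, to feel whether it runs free or drags; then set each free-running idler down upright in the blue tray and each binding one upright in the red tray (both may well be of one kind). Do not drop or knock over the idlers, and leave everything else on the bench where it is.

Things in the scene. Friction and masses are not known exactly. Their poses are not given: they have to be found in the camera images.
- jig: dark blue plate fixed to the bench, 130 (x) x 250 (y) x 12 mm; origin: centre of its underside. Two pockets, 60 mm to either side of its centre along y, hold one idler each, axes as the plate's, 1.5 mm play all round, feet on the plate's top. Black end stops 75 mm apart (x) rise 20 mm, black side rails 39 mm apart (y) 17 mm above the bench
- idler_1: loose unit, 0.4 kg, in the +y pocket. Aluminium foot 72 (x) x 36 x 8 mm, carrying two upright cheeks either side of a dark toothed pulley wheel. The cheeks are 30 mm long (x), 32 mm over their flat outer faces (y), and reach 50 mm above the foot's underside: pinch it across these. Origin: centre of the foot's underside; y along the axle, z up; same turned half round
- idler_2: the same in the -y pocket. Wheels: 48 mm in diameter, 14 mm wide, axle along y above the foot's centre. Each axle's spring seat is clamped somewhere in an upright slot in the cheeks: axle 37 to 45 mm, top of wheel 61 to 69 mm above the foot's underside, not measured, different per unit. The axle is sprung up: about 1 N starts it down, it gives 2 N/mm and bottoms after 4.5 mm
- wheel_1 (a joint): turn of idler 1's wheel, rad, about the idler's +y: grows when its top moves to the idler's +x; near 0 at the start, yellow mark on the tread then on top; counts on through whole turns. Whether a wheel binds cannot be seen; both, one or neither may. Free: under 0.1 N at the rim, runs on for about half a second after a brisk stroke. Binding: 1.2 to 2 N at the rim, stops when let go
- wheel_2 (a joint): the same for idler 2. A fingertip pressing on the top of a wheel with some 4 N and stroking along the idler's x turns even a binding one
- blue_tray: blue open tray fixed to the bench, for free-running idlers: 220 (x) x 170 (y) x 40 mm high, walls and floor 4 mm thick, dark liner; room for both idlers one behind the other along its x. Origin: centre of its underside, on the bench
- red_tray: red open tray of the same size, for binding idlers. Origin: centre of its underside, on the bench. The two trays may have changed sides
- eluent_bottle: bystander: clear bottle with blue cap, 72 mm in diameter, 150 mm high; origin under its centre
- rinse_bottle: bystander: clear bottle with grey cap, 66 mm in diameter, 140 mm high; origin under its centre
- screwdriver: bystander: orange screwdriver 190 mm long lying on the bench between robot and plate; origin under its middle, x along it
- wrench: bystander: steel wrench 150 mm long lying beyond the plate; origin under its middle, x along it
- spare_pulley: bystander: bare dark pulley lying flat, 48 mm in diameter, 14 mm high; origin under its centre
- bearing: bystander: steel bearing ring, 22 mm in diameter, 7 mm high; origin under its centre

How it is judged (in metres and radians):
On the way:
1. both wheels have been turned by at least 0.3 rad ((value of joint wheel_1 above 0.3 rad or value of joint wheel_1 below -0.3 rad) and (value of joint wheel_2 above 0.3 rad or value of joint wheel_2 below -0.3 rad)), for 0.1 s.
At the end, for the whole second after the job is handed in: each idler stands at rest on the floor of its tray, blue if its wheel runs free and red if its wheel binds: its centre within 85 mm (tray x) and 75 mm (tray y) of the tray's centre, its foot less than 8 mm off the tray's floor, tilted less than 0.15 rad (((contact force between shield_1_c0 and wheel_1_c0 below 0.5 N and x of idler_1 in the frame of blue_tray between -0.085 and 0.085 m and y of idler_1 in the frame of blue_tray between -0.075 and 0.075 m and z of idler_1 in the frame of blue_tray between -0.002 and 0.012 m and angle between idler_1's own z axis and vertical below 0.15 rad and linear speed of idler_1 below 0.02 m/s) or (contact force between shield_1_c0 and wheel_1_c0 above 0.5 N and x of idler_1 in the frame of red_tray between -0.085 and 0.085 m and y of idler_1 in the frame of red_tray between -0.075 and 0.075 m and z of idler_1 in the frame of red_tray between -0.002 and 0.012 m and angle between idler_1's own z axis and vertical below 0.15 rad and linear speed of idler_1 below 0.02 m/s)) and ((contact force between shield_2_c0 and wheel_2_c0 below 0.5 N and x of idler_2 in the frame of blue_tray between -0.085 and 0.085 m and y of idler_2 in the frame of blue_tray between -0.075 and 0.075 m and z of idler_2 in the frame of blue_tray between -0.002 and 0.012 m and angle between idler_2's own z axis and vertical below 0.15 rad and linear speed of idler_2 below 0.02 m/s) or (contact force between shield_2_c0 and wheel_2_c0 above 0.5 N and x of idler_2 in the frame of red_tray between -0.085 and 0.085 m and y of idler_2 in the frame of red_tray between -0.075 and 0.075 m and z of idler_2 in the frame of red_tray between -0.002 and 0.012 m and angle between idler_2's own z axis and vertical below 0.15 rad and linear speed of idler_2 below 0.02 m/s))); the robot touches nothing.
It fails at once if a wheel pressed with more than 12 N (contact force between the fingers and wheel_1 above 12 N or contact force between the fingers and wheel_2 above 12 N).
It fails at once if an idler lifted out of its pocket before its wheel was turned by 0.3 rad ((z of idler_1 in the frame of jig above 0.03 m and not (value of joint wheel_1 above 0.3 rad or value of joint wheel_1 below -0.3 rad)) or (z of idler_2 in the frame of jig above 0.03 m and not (value of joint wheel_2 above 0.3 rad or value of joint wheel_2 below -0.3 rad))).
It fails at once if an idler tipped by more than 0.6 rad (angle between any of idler_1, idler_2's own z axis and vertical above 0.6 rad).
It fails at once if an idler dropped (moving at more than 0.6 m/s out of the fingers) ((linear speed of idler_1 above 0.6 m/s and contact force between the fingers and idler_1 below 0.1 N) or (linear speed of idler_2 above 0.6 m/s and contact force between the fingers and idler_2 below 0.1 N)).
It fails at once if a bystander moved by more than 30 mm (distance of any of eluent_bottle, rinse_bottle, screwdriver, wrench, spare_pulley, bearing from where it was at the start of the episode above 0.03 m).
It also fails if it takes over 67 s, if anything falls off the work surface, if the arm or the gripper's body presses on something with over 40 N, if the wrist force passes 120 N, or if a joint passes its speed limit or range.

## Robot

A 6-joint arm with a two-finger parallel gripper is mounted at the origin on the work surface. World frame = base frame: x ahead of the robot, y to its left, z up, the work surface at z = 0. Lengths are in mm, angles in degrees, forces in N, time in s.
With the tool pointing down it reaches from about 350 to 775 mm from the base axis. Payload 7.3 kg.
Tool frame: the origin (TCP) lies on the centre line of the jaws, within the pads' length; the fingertips stand 8 mm ahead of it and the grasp point (between the pads) lies 11 mm behind it; z points along the fingers, y is the line along which they close (so a half turn about z gives the same grasp; the last joint's range is limited). The gripper opens to 92 mm and grips with 3 to 60 N. Pads are 19 mm wide; open, the fingers measure 130 mm over their backs; the gripper's body (75 mm by 190 mm) begins 47 mm behind the grasp point.
Start: joints at [-72.307, 19.595, 87.324, -0, 73.075, -8.365], TCP at [230.648, -471.645, 203.041] pointing down, gripper open.
Joint ranges: [-145.02, 145.02], [-44.19, 115.74], [2.07, 154.8], [-57.11, 237.11], [16.16, 152.29], [-177.93, 177.93]. Speed limits (degrees/s): [147.25, 147.25, 180, 180, 180, 180].

## Interface

Orientations are given as a 3x3 rotation matrix whose columns are the frame's x, y, z axes.
In Python, from plant import ctrl gives the robot as it stands. The module is installed in compiled form; this text tells all that it offers.
- The arm moves only by the tool drive_tool, never from a script. Its argument "rows" is one flat list of numbers, 7 for each row, row after row: the turn, a rotation vector about the tool's x, y, z in units of 6 degrees (1.0 is 6 degrees), then the shift along the tool's x, y, z in mm, then the opening, from -1 (shut) to 1 (fully open). A call has 1 to 20 rows; each row is the pose to reach, as a shift and turn from the pose commanded when the call began, along the tool's axes at that moment; what a row does not reach only later rows make up. A row lasts 1/12 s, in which the tool goes at most 41.7 mm and 7.16 degrees, less where a joint would pass 70% of its speed; a pose out of reach is approached as far as the arm can. A call with a gripper value outside its range is refused whole. The fingers move at their own pace and stop on an object; "newtons" is the grip in N (left out, the last holds). Time passes only in rows, so rows that repeat a pose let the fingers close. It gives the time, the measured TCP pose, the force, the opening and the grip force at its end, in the units of the state.
- ctrl.observe(): the state, without advancing time (a new reading comes with each control period).
- ctrl.camera(name): name is "scene" or "top" or "wrist"; returns a dict with "img" (400x640x3 uint8, blue, green, red), "depth" (400x640 float32, mm along the optical axis (not along the pixel's ray), 0 where there is no reading), "mtx" (3x3 intrinsics, pixels), "view" (4x4, takes a point from world to camera coordinates). Camera axes: x right, y up, looking along -z (the intrinsics and any distortion apply to the point x, -y, -z); pixel columns grow to the right and rows downward; lengths in mm; the calibration is good to about 2 mm. A picture is of the moment at which its call begins.
- ctrl.close_job(): hands the job in; it is judged then, once.
The state is a dict: "time": time; "joint_positions": joint angles; "joint_velocities": joint speeds; "joint_efforts": joint torques, N m; "position": TCP position; "tool_rot": TCP orientation; "contact_force": force on the tool from outside, world axes, zero at the start; "torque": the same for the moment, N m; "opening": opening from 0.0 (shut) to 1.0 (fully open); "grip_force": force on a finger pad.
Only numpy, scipy, OpenCV 4.12 (cv2) and the standard library are available. Lean on these libraries where they do the work, as an engineer would, in place of code of your own. Each camera call takes 0.05 s, during which the arm holds its last target. There are 200 camera calls.

## Working session

There is one attempt and no reset: what is moved stays moved. The work goes in short steps, Python scripts to look and compute and a tool call to move; the robot and the scene stay as the last step left them, time stands still between calls to the robot, and variables do not carry over. Pictures are saved under pics/ and viewed, at most 10 in all, crops included, and the job is handed in when it is done.

Besides the shell and the picture viewer there is one more tool, called in YAML: its name, and indented under it one key for each argument. drive_tool: Moves the arm, as the interface text tells. Its arguments: {"type":"object","properties":{"rows":{"type":"array"},"newtons":{"type":"number"}},"required":["rows"]}

```bash
mkdir -p pics; cat > h.py <<'E'
import numpy as np, cv2
from plant import ctrl
def shot(name,fn):
    c=ctrl.camera(name); cv2.imwrite('pics/%s.png'%fn,c['img']); np.savez('pics/%s.npz'%fn,**c); return c
def load(fn): return dict(np.load('pics/%s.npz'%fn))
def world(c,u,v,z=None):
    K=c['mtx'];V=c['view'];R=V[:3,:3];t=V[:3,3]
    r=np.array([(u-K[0,2])/K[0,0],-(v-K[1,2])/K[1,1],-1.])
    o=-R.T@t; d=R.T@r
    s=c['depth'][int(round(v)),int(round(u))] if z is None else (z-o[2])/d[2]
    return o+d*s
E
python3 - <<'E'
from h import *
shot('top','top0');shot('scene','scene0')
s=ctrl.observe();print(s)
E
```

```text
{'time': 0.1, 'joint_positions': array([-7.23075465e+01,  1.96321217e+01,  8.73711556e+01,  9.44887448e-04,
        7.30754896e+01, -8.36665117e+00]), 'joint_velocities': array([ 0.00183257, -0.07815995, -0.13221051, -0.01850809, -0.05630594,
        0.04224078]), 'joint_efforts': array([ 1.74347035e-03, -4.32004595e+01, -2.44694245e+01,  7.18561420e-02,
        5.25646994e-02, -6.47412730e-05]), 'position': array([ 230.52326187, -471.24348765,  202.42107615]), 'tool_rot': array([[ 8.98343514e-01,  4.39293488e-01, -4.02763418e-04],
       [ 4.39293619e-01, -8.98342578e-01,  1.31451297e-03],
       [ 2.15637462e-04, -1.35781560e-03, -9.99999055e-01]]), 'contact_force': array([-0.21097734, -0.14565989, -0.65556815]), 'torque': array([-0.03518723,  0.01389551, -0.04572642]), 'grip_force': 0.0, 'opening': 1.0000438915145642}
```

View pics/top0.png

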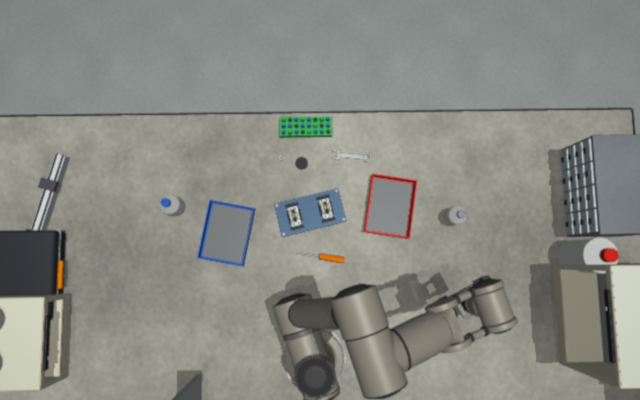

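View pics/scene0.png

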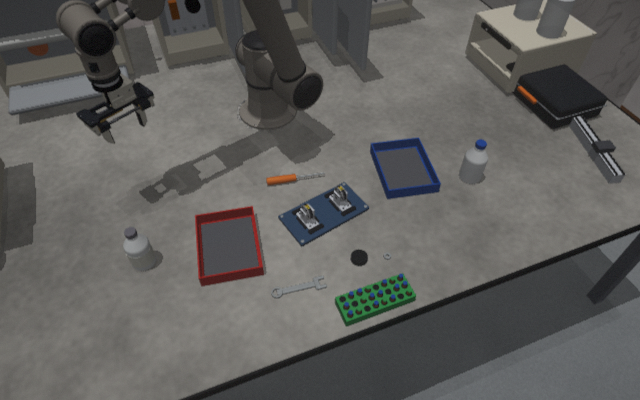

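The top view shows +x up and +y left: the jig at (310,213), blue tray at (227,233) and red tray at (390,207). The idlers are at (293,216) and (325,208).

```bash
python3 - <<'E'
from h import *
a=load('top0');b=load('scene0')
A=cv2.resize(a['img'][165:275,190:425],None,fx=3.4,fy=3.4,interpolation=cv2.INTER_CUBIC)
cv2.imwrite('pics/topc.png',A)
B=cv2.resize(b['img'][175:250,270:380],None,fx=7,fy=7,interpolation=cv2.INTER_CUBIC)
cv2.imwrite('pics/scenec.png',B)
for c,pts in((a,[(310,213),(227,233),(390,207),(293,216),(325,208),(320,258)]),(b,[(325,212),(405,168),(229,245)])):
    for p in pts: print(p,world(c,*p).round(0))
E
```

```text
(310, 213) [535.   6.  11.]
(227, 233) [465. 319.  -1.]
(390, 207) [ 555. -297.    5.]
(293, 216) [520.  68.  68.]
(325, 208) [547. -49.  72.]
(320, 258) [367. -29.  21.]
(325, 212) [543.   8.  14.]
(405, 168) [458. 330.   6.]
(229, 245) [ 548. -292.    3.]
```

View pics/topc.png

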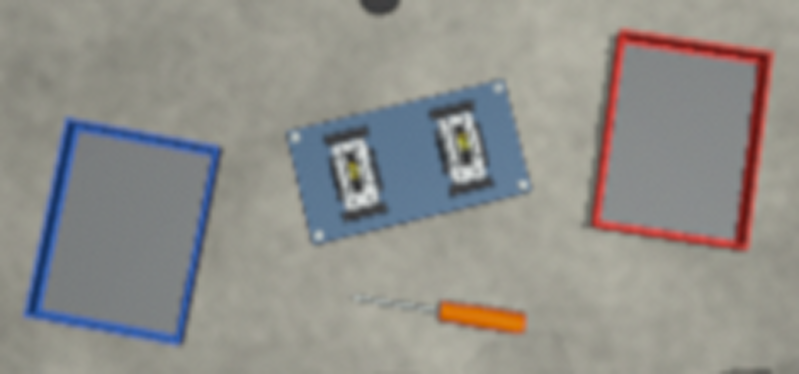

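View pics/scenec.png

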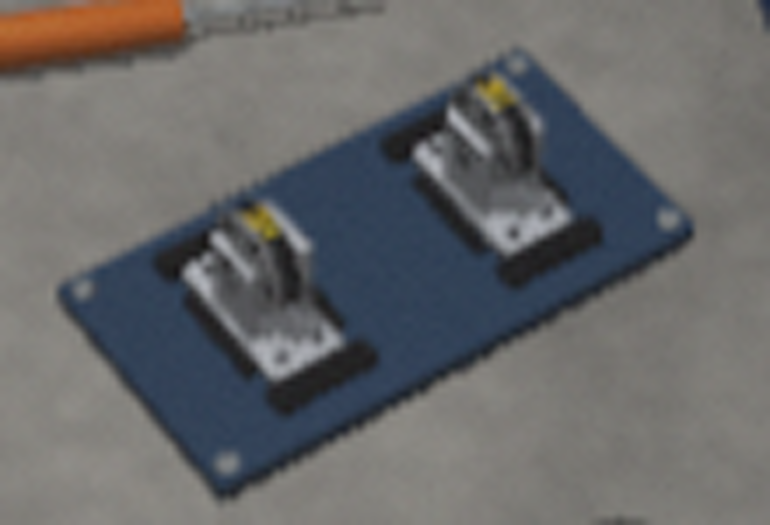

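The crops show idler 1 (left) and idler 2 (right) with yellow marks on top, and the jig yawed about +13°. I'll compute coarse poses and move over the jig.

```bash
cat >> h.py <<'E'
def delta(p,yaw=None):
    """shift in tool axes (from measured pose) to p; turn about tool z (6deg units) to bring tool x to yaw"""
    s=ctrl.observe();R=s['tool_rot'];d=R.T@(np.array(p)-s['position'])
    y0=np.degrees(np.arctan2(R[1,0],R[0,0]))
    print('pos',s['position'].round(1),'shift',d.round(1),'yaw',y0.round(1),'turn',None if yaw is None else (-(yaw-y0)/6).round(2))
E
python3 - <<'E'
from h import *
a=load('top0')
f=lambda q:[world(a,u/3.4+190-.35,v/3.4+165-.35,z) for u,v,z in q]
for n,q in(('jig',[(290,130,12),(502,80,12),(531,188,12),(313,243,12)]),('blue',[(68,120,40),(219,148,40),(182,343,40),(28,316,40)]),('red',[(619,32,40),(770,53,40),(746,247,40),(594,226,40)])):
    P=np.array(f(q)); c=P.mean(0); y=P[0]+P[3]-P[1]-P[2]; print(n,P.round(0)[:,:2].tolist(),c.round(1),'yaw',np.degrees(np.arctan2(-y[0],y[1])).round(1))
delta((535,6,230),13.3)
E
```

```text
jig [[575.0, 137.0], [628.0, -99.0], [507.0, -129.0], [450.0, 113.0]] [540.2   5.6  12. ] yaw 13.0
blue [[586.0, 377.0], [553.0, 213.0], [343.0, 253.0], [374.0, 418.0]] [464.4 315.1  40. ] yaw -11.0
red [[676.0, -227.0], [650.0, -393.0], [438.0, -358.0], [463.0, -194.0]] [ 556.5 -293.1   40. ] yaw -8.7
pos [ 230.5 -471.2  202.4] shift [ 483.2 -295.   -27.1] yaw 26.1 turn 2.13
```

drive_tool:
  rows: [0,0,0.5,121,-74,-7,1,0,0,1,242,-148,-14,1,0,0,2.13,483,-295,-27,1,0,0,2.13,483,-295,-27,1,0,0,2.13,483,-295,-27,1,0,0,2.13,483,-295,-27,1,0,0,2.13,483,-295,-27,1,0,0,2.13,483,-295,-27,1,0,0,2.13,483,-295,-27,1,0,0,2.13,483,-295,-27,1,0,0,2.13,483,-295,-27,1,0,0,2.13,483,-295,-27,1,0,0,2.13,483,-295,-27,1,0,0,2.13,483,-295,-27,1,0,0,2.13,483,-295,-27,-1,0,0,2.13,483,-295,-27,-1,0,0,2.13,483,-295,-27,-1,0,0,2.13,483,-295,-27,-1]

```text
time: 1.6
position: [534.3, 4.5, 229.8]
tool_rot: [[0.974, 0.228, -0.001], [0.228, -0.974, -0.0], [-0.001, 0.0, -1.0]]
contact_force: [0.4, -0.1, -0.1]
opening: 0.758
grip_force: 0.0
```

```bash
python3 - <<'E'
from h import *
c=shot('wrist','w1'); s=ctrl.observe(); print(s['position'],s['joint_positions'],s['contact_force'],s['opening']); print(np.linalg.inv(c['view'])[:3].round(3))
E
```

```text
[534.40612569   4.39230072 229.96070642] [-7.73590871e+00  1.94833299e+01  8.31461382e+01 -1.93671633e-02
  7.73925407e+01  6.90897388e+01] [-0.56287941 -0.29844306 -0.03784126] 0.7192500636986527
[[ 2.29000e-01  9.32000e-01  2.83000e-01  6.10695e+02]
 [-9.74000e-01  2.19000e-01  6.60000e-02  2.16740e+01]
 [-0.00000e+00 -2.90000e-01  9.57000e-01  4.13134e+02]]
```

View pics/w1.png

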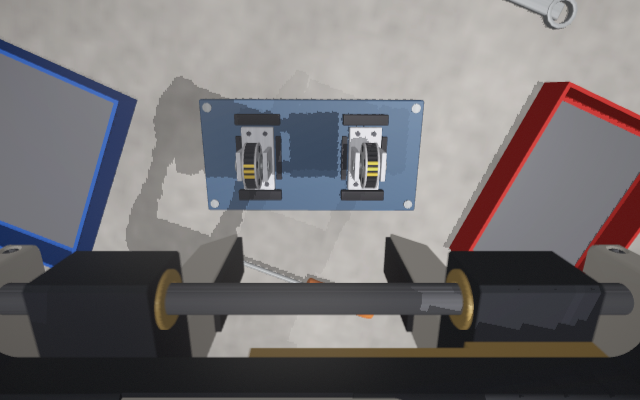

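The wrist view shows the plate with corners near (200,99), (423,100), (416,210) and (209,209). The idlers stand at (257,158) and (365,158).

```bash
python3 - <<'E'
from h import *
a=load('w1')
cv2.imwrite('pics/w1c.png',cv2.resize(a['img'][92:217,195:429],None,fx=3.4,fy=3.4,interpolation=cv2.INTER_CUBIC))
E
```

```text
(no output)
```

View pics/w1c.png

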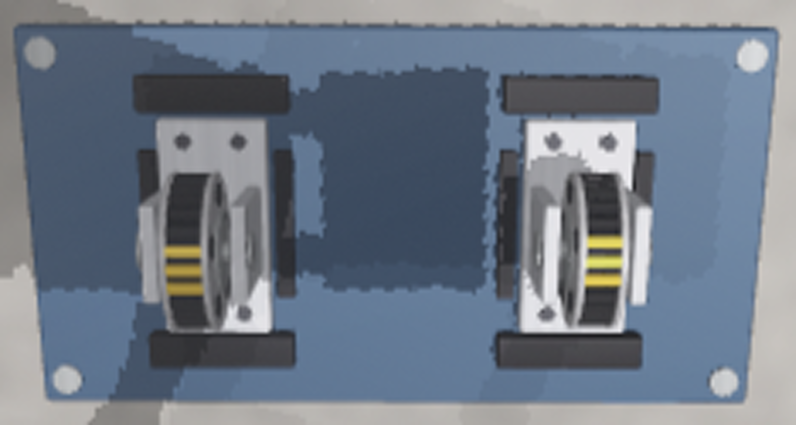

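The crop shows plate corners (15,25), (778,30), (747,403), (47,400) and both feet cleanly seated.

```bash
cat >> h.py <<'E'
E
python3 - <<'E'
from h import *
a=load('w1')
w=lambda u,v,z:world(a,(u+.5)/3.4+195-.5,(v+.5)/3.4+92-.5,z)
P=np.array([w(*q,12) for q in[(15,25),(778,30),(747,403),(47,400)]]);c=P.mean(0)
y=P[0]+P[3]-P[1]-P[2];yaw=np.arctan2(-y[0],y[1]);print('jig',c.round(1),np.degrees(yaw).round(2))
print('sides',[np.linalg.norm(P[i]-P[(i+1)%4]).round(1) for i in range(4)])
R=np.array([[np.cos(yaw),-np.sin(yaw)],[np.sin(yaw),np.cos(yaw)]])
for n,q in(('far1',(211,119)),('near1R',(271,331)),('far1R',(266,119)),('far2',(580,121)),('near2L',(520,331)),('far2L',(526,121))):
    p=w(*q,20)[:2];print(n,(R.T@(p-c[:2])).round(1))
# wheel heights: depth of yellow marks
for n,q in(('y1',(183,255)),('y2',(605,245))):
    p=world(a,q[0]/3.4+195,q[1]/3.4+92);print(n,p.round(1),(R.T@(p[:2]-c[:2])).round(1))
    print(n,world(a,q[0]/3.4+195,q[1]/3.4+92+1)[2].round(1))
for n,v in(('i1',60),('i2',-60)):
    print(n,c[:2]+R@np.array([0,v]))
i1=c[:2]+R@np.array([0,60]); delta((*(i1-R@np.array([14,0])),100),np.degrees(yaw))
E
```

```text
jig [536.6   6.7  12. ] 12.9
sides [np.float64(248.6), np.float64(128.7), np.float64(250.1), np.float64(129.2)]
far1 [35.6 60.8]
near1R [-36.3  43.1]
far1R [35.7 42.8]
far2 [ 35.6 -59.7]
near2L [-35.8 -42.5]
far2L [ 35.5 -42.1]
y1 [525.8  66.4  79.6] [ 2.8 60.5]
y1 79.8
y2 [556.  -50.8  78.1] [  6.1 -60.4]
y2 74.8
i1 [523.1852391  65.2037248]
i2 [549.98193588 -51.76608772]
pos [534.4   4.4 230. ] shift [-11.  -61.9 130. ] yaw 13.2 turn 0.05
```

drive_tool:
  rows: [0,0,0.05,-3,-30,40,-1,0,0,0.05,-7,-62,80,-1,0,0,0.05,-7,-62,115,-1,0,0,0.05,-7,-62,130,-1,0,0,0.05,-7,-62,130,-1,0,0,0.05,-7,-62,130,-1,0,0,0.05,-7,-62,134,-1,0,0,0.05,-7,-62,138,-1,0,0,0.05,-7,-62,138,-1,0,0,0.05,-7,-62,138,-1]

```text
time: 2.48
position: [514.5, 63.9, 92.9]
tool_rot: [[0.975, 0.224, 0.002], [0.224, -0.975, -0.0], [0.002, 0.0, -1.0]]
contact_force: [-0.1, -1.1, -0.3]
opening: 0.016
grip_force: 0.0
```

```bash
python3 - <<'E'
from h import *
s=ctrl.observe();print(s['contact_force'],s['opening'],s['joint_positions'].round(1));delta((523.2-10*.975,65.2-10*.223,88),12.9)
E
```

```text
[-0.09439551 -1.12681156 -0.30149572] 0.01564204268917182 [-1.4 25.6 97.3 -0.  57.1 75.7]
pos [514.5  63.9  92.9] shift [-1.2  0.6  4.8] yaw 12.9 turn 0.01
```

drive_tool:
  rows: [0,0,0,-1,0,2,-1,0,0,0,-1,0,3,-1,0,0,0,-1,0,4,-1,0,0,0,-1,0,4,-1,0,0,0,-1,0,4,-1]

```text
time: 2.9
position: [512.9, 64.1, 88.0]
tool_rot: [[0.974, 0.225, -0.0], [0.225, -0.974, -0.0], [-0.0, 0.0, -1.0]]
contact_force: [-0.5, 0.3, -0.6]
opening: 0.001
grip_force: 0.0
```

drive_tool:
  rows: [0,0,0,0,0,0.5,-1,0,0,0,0,0,1,-1,0,0,0,0,0,1,-1,0,0,0,0,0,1,-1]

```text
time: 3.23
position: [512.9, 64.0, 87.0]
tool_rot: [[0.974, 0.225, -0.0], [0.225, -0.974, -0.0], [-0.0, 0.0, -1.0]]
contact_force: [0.3, -0.8, 0.4]
opening: 0.0
grip_force: 0.0
```

drive_tool:
  rows: [0,0,0,0,0,0.5,-1,0,0,0,0,0,1,-1,0,0,0,0,0,1,-1,0,0,0,0,0,1,-1]

```text
time: 3.57
position: [512.9, 64.1, 86.0]
tool_rot: [[0.974, 0.225, -0.0], [0.225, -0.974, -0.0], [-0.0, 0.0, -1.0]]
contact_force: [-0.3, 0.5, -0.5]
opening: 0.002
grip_force: 0.0
```

drive_tool:
  rows: [0,0,0,0,0,0.5,-1,0,0,0,0,0,1,-1,0,0,0,0,0,1,-1,0,0,0,0,0,1,-1]

```text
time: 3.9
position: [512.9, 64.0, 85.0]
tool_rot: [[0.974, 0.225, -0.0], [0.225, -0.974, -0.0], [-0.0, 0.0, -1.0]]
contact_force: [-0.0, 0.6, -1.2]
opening: 0.006
grip_force: 0.0
```

drive_tool:
  rows: [0,0,0,0,0,0.5,-1,0,0,0,0,0,1,-1,0,0,0,0,0,1,-1,0,0,0,0,0,1,-1]

```text
time: 4.23
position: [512.9, 64.0, 83.9]
tool_rot: [[0.974, 0.225, -0.0], [0.225, -0.974, -0.0], [-0.0, 0.0, -1.0]]
contact_force: [0.4, -0.3, -0.3]
opening: 0.001
grip_force: 0.0
```

```bash
python3 - <<'E'
from h import *
c=shot('wrist','w2')
s=ctrl.observe();print(s['position'],s['contact_force'])
d=world
a=load('w1')
# top of wheel by depth max around marks
for n,(u,v) in(('1',(183/3.4+195,255/3.4+92)),('2',(605/3.4+195,245/3.4+92))):
    print(n,[ [round(float(world(a,u+i,v+j)[2]),1) for i in(-3,0,3)] for j in range(-16,12,4)])
E
```

```text
[512.93438068  64.03439648  83.99663875] [-0.51897683  0.23383484  0.85701344]
1 [[71.9, 72.6, 71.5], [74.9, 75.9, 75.6], [77.7, 77.4, 77.7], [77.6, 78.9, 77.0], [79.3, 79.6, 81.8], [80.3, 80.4, 80.8], [77.9, 78.6, 78.6]]
2 [[66.8, 66.4, 66.5], [70.9, 70.1, 70.1], [71.9, 71.0, 71.3], [72.9, 72.5, 73.2], [76.7, 78.1, 76.0], [77.7, 77.5, 78.1], [76.2, 74.5, 75.2]]
```

```bash
python3 - <<'E'
from h import *
a=load('w1')
for u,v in((310,190),(310,110),(230,190),(395,190),(310,250),(260,110+18),(368,128)): print(u,v,np.mean([world(a,u+i,v+j)[2] for i in(-1,0,1) for j in(-1,0,1)]).round(1))
c=load('w2'); cv2.imwrite('pics/w2c.png',cv2.resize(c['img'],(800,500)))
E
```

```text
310 190 13.8
310 110 13.9
230 190 13.5
395 190 13.6
310 250 1.7
260 128 21.0
368 128 20.9
```

View pics/w2c.png

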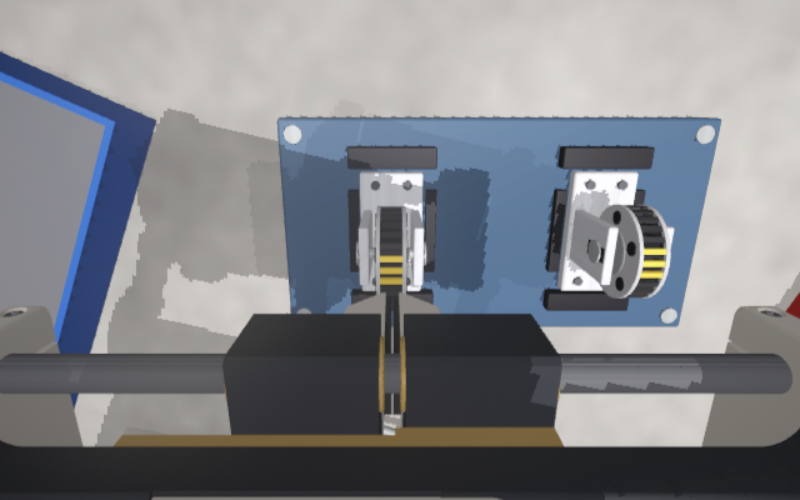

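drive_tool:
  rows: [0,0,0,0,0,-3,-1,0,0,0,5,0,-3,-1,0,0,0,8,0,-3,-1,0,0,0,8,0,-3,-1,0,0,0,8,0,-2,-1,0,0,0,8,0,-1.5,-1,0,0,0,8,0,-1.5,-1,0,0,0,8,0,-1.5,-1]

```text
time: 4.95
position: [520.6, 65.9, 85.4]
tool_rot: [[0.974, 0.225, -0.0], [0.225, -0.974, -0.0], [-0.0, 0.0, -1.0]]
contact_force: [0.4, 0.1, 0.0]
opening: 0.001
grip_force: 0.0
```

drive_tool:
  rows: [0,0,0,0,0,0.5,-1,0,0,0,0,0,1,-1,0,0,0,0,0,1.5,-1,0,0,0,0,0,1.5,-1,0,0,0,0,0,1.5,-1]

```text
time: 5.37
position: [520.7, 65.8, 84.0]
tool_rot: [[0.974, 0.225, -0.0], [0.225, -0.974, -0.0], [-0.0, 0.0, -1.0]]
contact_force: [-0.2, 0.2, -0.0]
opening: 0.005
grip_force: 0.0
```

drive_tool:
  rows: [0,0,0,0,0,0.5,-1,0,0,0,0,0,1,-1,0,0,0,0,0,1,-1,0,0,0,0,0,1,-1]

```text
time: 5.7
position: [520.7, 65.8, 83.0]
tool_rot: [[0.974, 0.225, -0.0], [0.225, -0.974, -0.0], [-0.0, 0.0, -1.0]]
contact_force: [0.6, 0.3, 0.3]
opening: 0.005
grip_force: 0.0
```

drive_tool:
  rows: [0,0,0,0,0,0.5,-1,0,0,0,0,0,1,-1,0,0,0,0,0,1,-1,0,0,0,0,0,1,-1]

```text
time: 6.03
position: [520.7, 65.8, 81.9]
tool_rot: [[0.974, 0.225, -0.0], [0.225, -0.974, -0.0], [-0.0, 0.0, -1.0]]
contact_force: [-0.2, 0.0, -0.3]
opening: 0.005
grip_force: 0.0
```

```bash
python3 - <<'E'
from h import *
c=shot('wrist','w3');print(ctrl.observe()['contact_force'])
cv2.imwrite('pics/w3c.png',cv2.resize(c['img'][130:330,260:380],None,fx=3,fy=3,interpolation=cv2.INTER_CUBIC))
s=shot('scene','s3');V=s['view'];K=s['mtx'];p=V[:3,:3]@np.array([523,65,75])+V[:3,3];print(K[0,0]*p[0]/-p[2]+K[0,2],K[1,1]*-p[1]/-p[2]+K[1,2])
u,v=int(K[0,0]*p[0]/-p[2]+K[0,2]),int(K[1,1]*-p[1]/-p[2]+K[1,2])
x=cv2.resize(c['img'][130:330,250:390],None,fx=2.5,fy=2.5,interpolation=cv2.INTER_CUBIC)
y=cv2.resize(s['img'][v-32:v+32,u-32:u+32],(500,500),interpolation=cv2.INTER_CUBIC)
cv2.imwrite('pics/c3.png',cv2.resize(np.hstack([x[:500],y]),(780,458)))
E
```

```text
[-0.13471683 -0.66986244  0.25546593]
340.2801507011213 188.81111942786535
```

View pics/c3.png

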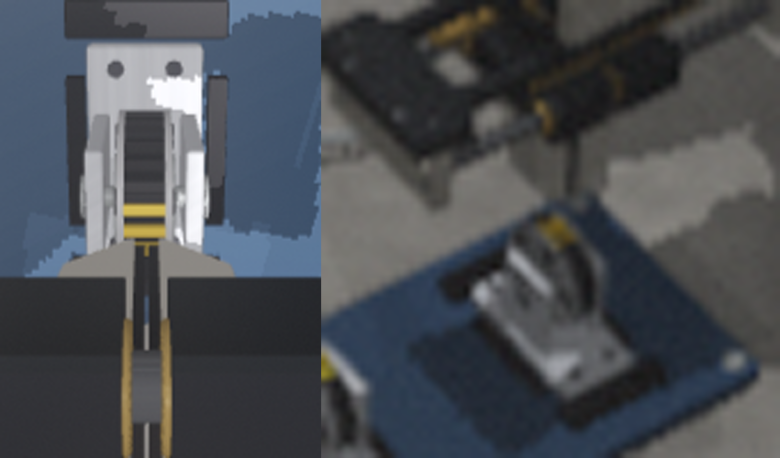

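The wrist half shows the fingertip edge near pixel (314,235), over the yellow mark. The scene half suggests the tip is still above or behind the wheel. I'll check the projections numerically.

```bash
python3 - <<'E'
from h import *
def proj(c,p):
    V=c['view'];K=c['mtx'];q=V[:3,:3]@np.array(p)+V[:3,3];return (K[0,0]*q[0]/-q[2]+K[0,2]).round(1),(K[1,1]*-q[1]/-q[2]+K[1,2]).round(1)
s=ctrl.observe();R=s['tool_rot'];t=s['position'];a=load('w3');b=load('s3')
for off in((9.5,0,8),(9.5,10,8),(9.5,-10,8),(-9.5,0,8),(0,0,0),(9.5,0,-10)): p=t+R@np.array(off);print(off,proj(a,p),proj(b,p))
for z in(73,75,78): print('wheeltop',z,proj(a,(523.2,65.2,z)),proj(b,(523.2,65.2,z)))
d=a['depth']
for v in range(200,262,4): print(v,[tuple(world(a,u,v).round(0)) if d[v,u] else None for u in(306,314,320)])
E
```

```text
(9.5, 0, 8) (np.float64(312.1), np.float64(212.9)) (np.float64(342.1), np.float64(190.4))
(9.5, 10, 8) (np.float64(329.4), np.float64(212.9)) (np.float64(339.4), np.float64(191.8))
(9.5, -10, 8) (np.float64(294.9), np.float64(212.9)) (np.float64(344.8), np.float64(189.0))
(-9.5, 0, 8) (np.float64(312.2), np.float64(242.9)) (np.float64(338.4), np.float64(186.5))
(0, 0, 0) (np.float64(312.1), np.float64(233.5)) (np.float64(340.3), np.float64(186.6))
(9.5, 0, -10) (np.float64(312.0), np.float64(224.3)) (np.float64(342.4), np.float64(186.3))
wheeltop 73 (np.float64(314.2), np.float64(223.9)) (np.float64(340.3), np.float64(189.3))
wheeltop 75 (np.float64(314.2), np.float64(225.2)) (np.float64(340.4), np.float64(188.8))
wheeltop 78 (np.float64(314.2), np.float64(227.1)) (np.float64(340.4), np.float64(188.2))
200 [(np.float64(537.0), np.float64(73.0), np.float64(74.0)), (np.float64(538.0), np.float64(69.0), np.float64(73.0)), (np.float64(539.0), np.float64(65.0), np.float64(75.0))]
204 [(np.float64(535.0), np.float64(73.0), np.float64(76.0)), (np.float64(537.0), np.float64(68.0), np.float64
[... 1849 characters left out ...]
4(530.0), np.float64(71.0), np.float64(123.0)), (np.float64(530.0), np.float64(67.0), np.float64(120.0)), (np.float64(531.0), np.float64(64.0), np.float64(122.0))]
252 [(np.float64(531.0), np.float64(71.0), np.float64(128.0)), (np.float64(529.0), np.float64(67.0), np.float64(123.0)), (np.float64(532.0), np.float64(65.0), np.float64(127.0))]
256 [(np.float64(531.0), np.float64(71.0), np.float64(131.0)), (np.float64(530.0), np.float64(67.0), np.float64(129.0)), (np.float64(532.0), np.float64(65.0), np.float64(131.0))]
260 [(np.float64(531.0), np.float64(70.0), np.float64(135.0)), (np.float64(530.0), np.float64(67.0), np.float64(131.0)), (np.float64(531.0), np.float64(65.0), np.float64(134.0))]
```

```bash
python3 - <<'E'
from h import *
for f,t,pts in(('w1',(534.4,4.4,230),[(238,240),(236,250),(238,262),(230,280),(386,240),(390,252),(400,275),(230,248)]),):
    a=load(f);V=a['view'];K=a['mtx']
    for p in pts:
        q=world(a,*p);s=np.array([[.974,.228],[.228,-.974]]).T@(q[:2]-np.array(t[:2]));print(f,p,q.round(0),'tool xy',s.round(0),'behind tcp',(q[2]-230).round(0))
for f in('w1','w2','w3'):
    a=load(f);c=np.linalg.inv(a['view']);print(f,c[:3,3].round(1))
a=load('w2');d=a['depth']
for v in range(225,262,4): print(v,[world(a,u,v).round(0).tolist() if d[v,u] else None for u in(290,306,320,335)])
E
```

```text
w1 (238, 240) [535.  41. 259.] tool xy [  9. -36.] behind tcp 29.0
w1 (236, 250) [535.  40. 270.] tool xy [  9. -34.] behind tcp 40.0
w1 (238, 262) [528.  38. 267.] tool xy [  2. -34.] behind tcp 37.0
w1 (230, 280) [528.  38. 283.] tool xy [  2. -34.] behind tcp 53.0
w1 (386, 240) [551. -28. 258.] tool xy [ 8. 36.] behind tcp 28.0
w1 (390, 252) [550. -28. 269.] tool xy [ 7. 35.] behind tcp 39.0
w1 (400, 275) [549. -29. 287.] tool xy [ 6. 36.] behind tcp 57.0
w1 (230, 248) [537.  42. 272.] tool xy [ 11. -36.] behind tcp 42.0
w1 [610.7  21.7 413.1]
w2 [589.2  80.8 267.4]
w3 [597.   82.6 265.4]
225 [[506.0, 77.0, 62.0], [515.0, 68.0, 80.0], [518.0, 60.0, 80.0], [513.0, 49.0, 63.0]]
229 [[487.0, 75.0, 22.0], [512.0, 68.0, 77.0], [514.0, 60.0, 77.0], [494.0, 42.0, 21.0]]
233 [[482.0, 75.0, 19.0], [510.0, 67.0, 77.0], [512.0, 59.0, 77.0], [491.0, 41.0, 20.0]]
237 [[480.0, 74.0, 22.0], [523.0, 69.0, 114.0], [524.0, 63.0, 113.0], [488.0, 41.0, 21.0]]
241 [[521.0, 76.0, 118.0], [522.0, 69.0, 117.0], [524.0, 63.0, 118.0], [525.0, 56.0, 117.0]]
245 [[521.0, 76.0, 122.0], [523.0, 69.0, 122.0], [524.0, 63.0, 122.0], [526.0, 56.0, 122.0]]
249 [[521.0, 76.0, 126.0], [523.0, 69.0, 126.0], [524.0, 63.0, 125.0], [525.0, 56.0, 125.0]]
253 [[547.0, 78.0, 182.0], [522.0, 69.0, 129.0], [523.0, 63.0, 129.0], [549.0, 66.0, 181.0]]
257 [[547.0, 77.0, 184.0], [523.0, 69.0, 134.0], [524.0, 63.0, 134.0], [549.0, 66.0, 183.0]]
261 [[547.0, 77.0, 186.0], [523.0, 69.0, 138.0], [524.0, 63.0, 137.0], [549.0, 66.0, 186.0]]
```

The camera shows the real fingertips about 25 mm behind the reported TCP, not 8 mm ahead of it. That agrees with getting no contact so far. I'll treat the offset as unknown and find contact by touch.

drive_tool:
  rows: [0,0,0,-4,0,8,-1,0,0,0,-6,0,16,-1,0,0,0,-6,0,22,-1,0,0,0,-6,0,24,-1,0,0,0,-6,0,24,-1,0,0,0,-6,0,24,-1]

```text
time: 6.63
position: [514.9, 64.5, 57.8]
tool_rot: [[0.974, 0.225, -0.0], [0.225, -0.974, -0.0], [-0.0, -0.0, -1.0]]
contact_force: [0.0, 0.2, 0.6]
opening: 0.008
grip_force: 0.0
```

drive_tool:
  rows: [0,0,0,0,0,1,-1,0,0,0,0,0,2,-1,0,0,0,0,0,2,-1,0,0,0,0,0,2,-1]

```text
time: 6.97
position: [515.0, 64.5, 56.1]
tool_rot: [[0.974, 0.225, 0.0], [0.225, -0.974, -0.0], [0.0, 0.0, -1.0]]
contact_force: [0.3, 0.2, 0.3]
opening: 0.002
grip_force: 0.0
```

```bash
python3 - <<'E'
from h import *
c=shot('wrist','w4');s=ctrl.observe();print(s['position'],s['contact_force'])
d=c['depth']
for v in range(205,250,3): print(v,[world(c,u,v).round(0).tolist() if d[v,u] else None for u in(306,320)])
E
```

```text
[515.00533522  64.4954096   56.12678297] [ 0.04811973 -0.37518242  0.23137482]
205 [[537.0, 73.0, 74.0], [538.0, 66.0, 74.0]]
208 [[536.0, 72.0, 75.0], [538.0, 66.0, 76.0]]
211 [[534.0, 72.0, 75.0], [535.0, 65.0, 74.0]]
214 [[533.0, 72.0, 75.0], [534.0, 65.0, 76.0]]
217 [[532.0, 71.0, 78.0], [533.0, 65.0, 78.0]]
220 [[531.0, 71.0, 79.0], [533.0, 64.0, 80.0]]
223 [[528.0, 71.0, 76.0], [530.0, 64.0, 78.0]]
226 [[527.0, 70.0, 78.0], [528.0, 63.0, 77.0]]
229 [[526.0, 70.0, 79.0], [528.0, 63.0, 80.0]]
232 [[525.0, 70.0, 80.0], [527.0, 63.0, 81.0]]
235 [[525.0, 70.0, 83.0], [526.0, 63.0, 83.0]]
238 [[524.0, 70.0, 86.0], [526.0, 63.0, 86.0]]
241 [[524.0, 69.0, 89.0], [526.0, 63.0, 90.0]]
244 [[525.0, 69.0, 93.0], [526.0, 63.0, 92.0]]
247 [[525.0, 69.0, 96.0], [526.0, 63.0, 97.0]]
```

drive_tool:
  rows: [0,0,0,0,0,1,-1,0,0,0,0,0,1,-1,0,0,0,0,0,1,-1]

```text
time: 7.27
position: [515.1, 64.5, 55.2]
tool_rot: [[0.974, 0.225, 0.001], [0.225, -0.974, -0.0], [0.0, 0.0, -1.0]]
contact_force: [-0.4, -0.1, 2.2]
opening: 0.004
grip_force: 0.9
```

drive_tool:
  rows: [0,0,0,0,0,0.7,-1,0,0,0,2,0,0.7,-1,0,0,0,4,0,0.7,-1,0,0,0,7,0,0.7,-1,0,0,0,10,0,0.7,-1]

```text
time: 7.68
position: [525.1, 66.8, 54.5]
tool_rot: [[0.974, 0.225, 0.0], [0.225, -0.974, -0.0], [0.0, 0.0, -1.0]]
contact_force: [0.3, 1.5, 2.6]
opening: -0.001
grip_force: 1.6
```

```bash
python3 - <<'E'
from h import *
s=ctrl.observe();print(s['contact_force']@s['tool_rot'],s['torque'])
for i in range(4):
    ctrl.camera('top');s=ctrl.observe();print(s['time'],s['position'].round(1),(s['contact_force']@s['tool_rot']).round(2))
E
```

```text
[ 0.59570441 -1.42033853 -2.58548885] [-0.00283471  0.03614947 -0.00247451]
7.7333 [525.7  66.9  54.5] [ 1.08  0.16 -3.36]
7.7833 [525.3  66.9  54.4] [-0.34 -0.32 -3.4 ]
7.8333 [525.   66.8  54.3] [ 0.32  0.25 -3.68]
7.8833 [524.8  66.7  54.3] [ 0.14 -0.63 -3.83]
```

drive_tool:
  rows: [0,0,0,2,0,0,-1,0,0,0,4,0,0,-1,0,0,0,6,0,0,-1]

```text
time: 8.13
position: [530.7, 68.1, 54.4]
tool_rot: [[0.974, 0.225, 0.0], [0.225, -0.974, -0.0], [0.0, 0.0, -1.0]]
contact_force: [0.1, -0.3, 2.7]
opening: 0.005
grip_force: 1.7
```

drive_tool:
  rows: [0,0,0,2,0,0,-1]

```text
time: 8.22
position: [532.7, 68.6, 54.3]
tool_rot: [[0.974, 0.225, 0.0], [0.225, -0.974, -0.0], [0.0, 0.0, -1.0]]
contact_force: [-0.1, 0.4, 2.9]
opening: 0.002
grip_force: 1.6
```

drive_tool:
  rows: [0,0,0,2,0,0,-1]

```text
time: 8.3
position: [534.6, 69.0, 54.3]
tool_rot: [[0.974, 0.225, 0.0], [0.225, -0.974, -0.0], [0.0, 0.0, -1.0]]
contact_force: [-0.0, 0.7, 3.0]
opening: 0.005
grip_force: 1.5
```

```bash
python3 - <<'E'
from h import *
s=ctrl.observe();print(s['position'],s['contact_force']@s['tool_rot'],s['torque'])
E
```

```text
[534.64479306  69.0135279   54.30262577] [ 0.14142172 -0.70873609 -3.01601232] [-0.00507315 -0.01383474 -0.007119  ]
```

drive_tool:
  rows: [0,0,0,2,0,-6,-1,0,0,0,0,0,-20,-1,0,0,0,-15,40,-22,-1,0,0,0,-20,80,-22,-1,0,0,0,-20,121,-22,-1,0,0,0,-20,121,-22,-1,0,0,0,-20,121,-12,-1,0,0,0,-20,121,-4,-1,0,0,0,-20,121,-2,-1,0,0,0,-20,121,-2,-1,0,0,0,-20,121,-2,-1]

```text
time: 9.22
position: [541.7, -52.2, 55.9]
tool_rot: [[0.974, 0.226, -0.001], [0.226, -0.974, 0.0], [-0.001, -0.001, -1.0]]
contact_force: [0.2, 0.1, -0.3]
opening: 0.005
grip_force: 0.0
```

```bash
python3 - <<'E'
from h import *
c=shot('wrist','w5');s=ctrl.observe();print(s['position'],s['contact_force'])
cv2.imwrite('pics/w5c.png',cv2.resize(c['img'][80:280,120:420],None,fx=2.6,fy=2.6,interpolation=cv2.INTER_CUBIC))
delta((550-8*.975,-51.8-8*.223,54),12.9)
d=c['depth']
for v in range(205,250,4): print(v,[world(c,u,v).round(0).tolist() if d[v,u] else None for u in(306,320)])
E
```

```text
[542.03308154 -52.38092288  56.24396524] [ 0.20414163 -1.01391679  0.59234153]
pos [542.  -52.4  56.2] shift [-0.1  1.2  2.2] yaw 13.1 turn 0.03
205 [[562.0, -44.0, 70.0], [564.0, -51.0, 72.0]]
209 [[561.0, -45.0, 73.0], [563.0, -51.0, 74.0]]
213 [[560.0, -45.0, 75.0], [561.0, -52.0, 75.0]]
217 [[557.0, -45.0, 74.0], [559.0, -52.0, 74.0]]
221 [[556.0, -46.0, 76.0], [558.0, -53.0, 77.0]]
225 [[553.0, -46.0, 74.0], [555.0, -53.0, 75.0]]
229 [[552.0, -47.0, 75.0], [553.0, -54.0, 76.0]]
233 [[550.0, -47.0, 78.0], [552.0, -54.0, 77.0]]
237 [[551.0, -47.0, 85.0], [553.0, -54.0, 85.0]]
241 [[551.0, -47.0, 90.0], [553.0, -53.0, 90.0]]
245 [[551.0, -47.0, 92.0], [553.0, -53.0, 93.0]]
249 [[551.0, -47.0, 98.0], [553.0, -53.0, 98.0]]
```

View pics/w5c.png

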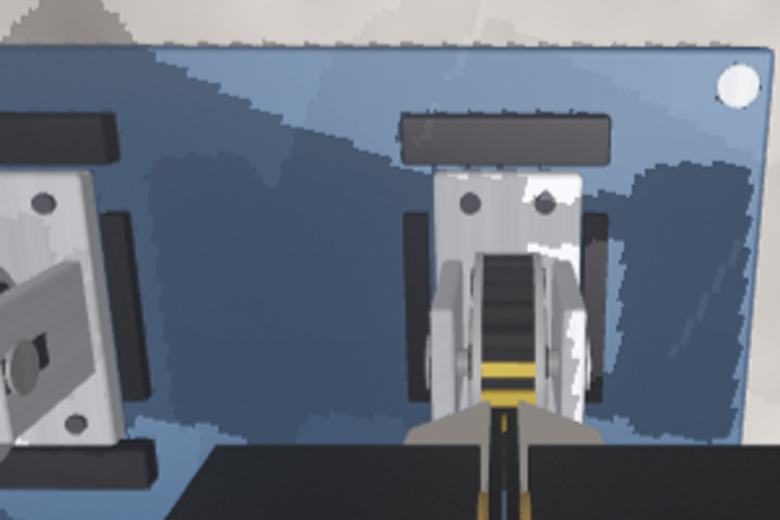

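The fingertip is centred over wheel 2, with its yellow mark just ahead of the tip. I'll go down in 1 mm steps.

drive_tool:
  rows: [0,0,0,0,1,0.5,-1,0,0,0,0,1,1,-1,0,0,0,0,1,1,-1,0,0,0,0,1,1,-1]

```text
time: 9.6
position: [542.4, -54.3, 55.5]
tool_rot: [[0.974, 0.225, 0.0], [0.225, -0.974, -0.0], [0.0, 0.0, -1.0]]
contact_force: [0.2, -0.9, -0.6]
opening: 0.003
grip_force: 0.0
```

drive_tool:
  rows: [0,0,0,0,0,0.5,-1,0,0,0,0,0,1,-1,0,0,0,0,0,1,-1]

```text
time: 9.85
position: [542.2, -54.4, 54.2]
tool_rot: [[0.974, 0.224, -0.0], [0.224, -0.974, -0.0], [-0.0, 0.0, -1.0]]
contact_force: [-0.4, 0.6, -0.7]
opening: 0.004
grip_force: 0.0
```

drive_tool:
  rows: [0,0,0,0,0,0.5,-1,0,0,0,0,0,1,-1,0,0,0,0,0,1,-1]

```text
time: 10.1
position: [542.2, -54.4, 53.2]
tool_rot: [[0.974, 0.225, -0.0], [0.225, -0.974, -0.0], [-0.0, 0.0, -1.0]]
contact_force: [0.0, -0.2, -0.2]
opening: 0.004
grip_force: 0.0
```

drive_tool:
  rows: [0,0,0,0,0,0.5,-1,0,0,0,0,0,0.5,-1,0,0,0,0,0,0.5,-1]

```text
time: 10.35
position: [542.3, -54.4, 52.8]
tool_rot: [[0.974, 0.225, 0.0], [0.225, -0.974, -0.0], [0.0, 0.0, -1.0]]
contact_force: [0.7, -0.7, 0.0]
opening: 0.007
grip_force: 0.1
```

drive_tool:
  rows: [0,0,0,0,0,1,-1,0,0,0,0,0,1.3,-1,0,0,0,0,0,1.3,-1]

```text
time: 10.6
position: [542.4, -54.4, 51.7]
tool_rot: [[0.974, 0.225, 0.0], [0.225, -0.974, -0.0], [0.0, 0.0, -1.0]]
contact_force: [-0.7, 0.9, 3.6]
opening: 0.004
grip_force: 1.5
```

drive_tool:
  rows: [0,0,0,2,0,0.2,-1,0,0,0,4,0,0.2,-1,0,0,0,6,0,0.2,-1]

```text
time: 10.85
position: [548.2, -53.1, 51.4]
tool_rot: [[0.974, 0.225, -0.0], [0.225, -0.974, -0.0], [-0.0, 0.0, -1.0]]
contact_force: [-1.5, -0.9, 4.3]
opening: 0.006
grip_force: 1.8
```

drive_tool:
  rows: [0,0,0,2,0,0,-1]

```text
time: 10.93
position: [550.2, -52.6, 51.4]
tool_rot: [[0.974, 0.225, -0.0], [0.225, -0.974, -0.0], [-0.0, 0.0, -1.0]]
contact_force: [-1.8, -0.5, 3.5]
opening: 0.004
grip_force: 1.9
```

drive_tool:
  rows: [0,0,0,2,0,0,-1]

```text
time: 11.02
position: [552.2, -52.1, 51.3]
tool_rot: [[0.974, 0.225, -0.0], [0.225, -0.974, -0.0], [-0.0, 0.0, -1.0]]
contact_force: [-2.9, -0.7, 3.4]
opening: 0.006
grip_force: 1.9
```

drive_tool:
  rows: [0,0,0,2,0,0,-1]

```text
time: 11.1
position: [554.2, -51.7, 51.3]
tool_rot: [[0.974, 0.225, -0.0], [0.225, -0.974, -0.0], [-0.0, 0.0, -1.0]]
contact_force: [-1.9, -1.0, 3.0]
opening: 0.002
grip_force: 1.9
```

drive_tool:
  rows: [0,0,0,2,0,0,-1,0,0,0,4,0,0,-1,0,0,0,6,0,0,-1]

```text
time: 11.35
position: [560.0, -50.3, 51.3]
tool_rot: [[0.974, 0.225, -0.0], [0.225, -0.974, -0.0], [-0.0, 0.0, -1.0]]
contact_force: [-1.6, 0.2, 4.6]
opening: 0.006
grip_force: 1.8
```

```bash
python3 - <<'E'
from h import *
s=ctrl.observe();print(s['position'],s['contact_force']@s['tool_rot'])
for i in range(3):
    ctrl.camera('top');s=ctrl.observe();print(s['time'],s['position'].round(1),(s['contact_force']@s['tool_rot']).round(2))
E
```

```text
[560.01764344 -50.30616867  51.28070938] [-1.46616305 -0.56832331 -4.64768561]
11.4 [560.4 -50.3  51.3] [-1.22  0.22 -4.11]
11.45 [560.3 -50.3  51.3] [ 0.38 -0.16 -3.61]
11.5 [560.3 -50.3  51.4] [-0.45  0.12 -3.61]
```

Wheel 2 drags steadily at about 1.5–2 N along the stroke, while wheel 1 read about 0. Idler 1 is therefore free and idler 2 binds. I'll lift, open the gripper and check the marks.

drive_tool:
  rows: [0,0,0,0,0,-10,-1,0,0,0,-5,0,-25,-1,0,0,0,-11,0,-35,0.5,0,0,0,-11,0,-35,0.5,0,0,0,-11,0,-35,0.5,0,0,0,-11,0,-35,0.5,0,0,0,-11,0,-35,0.5,0,0,0,-11,0,-35,0.5]

```text
time: 12.17
position: [548.8, -52.7, 85.7]
tool_rot: [[0.974, 0.225, -0.001], [0.225, -0.974, 0.0], [-0.001, -0.0, -1.0]]
contact_force: [-0.5, 0.5, 0.6]
opening: 0.392
grip_force: 0.0
```

```bash
python3 - <<'E'
from h import *
c=shot('wrist','w6');s=ctrl.observe();print(s['position'],s['contact_force'],s['opening'])
cv2.imwrite('pics/w6c.png',cv2.resize(c['img'][60:330,60:500],None,fx=1.8,fy=1.8,interpolation=cv2.INTER_CUBIC))
delta((550,-51.8,7),12.9)
E
```

```text
[548.87594766 -52.70445182  85.70845799] [-0.51374373 -0.04090767  0.66863414] 0.43624640225388045
pos [548.9 -52.7  85.7] shift [ 1.4 -0.6 78.7] yaw 13.0 turn 0.01
```

View pics/w6c.png

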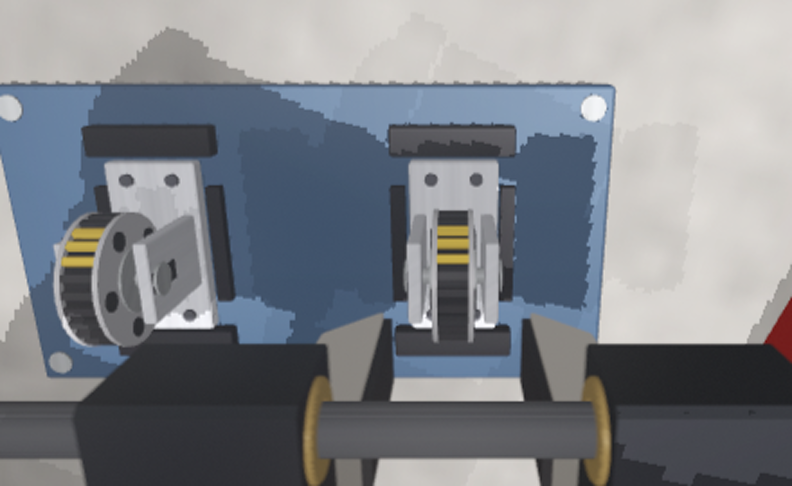

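Both marks have moved forward by about the stroke, so both wheels turned well past 0.3 rad. Next I'll grasp idler 2.

drive_tool:
  rows: [0,0,0,1,-0.6,10,0.5,0,0,0,1,-0.6,22,0.5,0,0,0,1,-0.6,34,0.5,0,0,0,1,-0.6,46,0.5,0,0,0,1,-0.6,58,0.5,0,0,0,1,-0.6,68,0.5,0,0,0,1,-0.6,74,0.5,0,0,0,1,-0.6,78,0.5,0,0,0,1,-0.6,78,0.5,0,0,0,1,-0.6,78,0.5]

```text
time: 13.05
position: [550.1, -52.0, 8.4]
tool_rot: [[0.974, 0.225, 0.0], [0.225, -0.974, -0.0], [0.0, 0.0, -1.0]]
contact_force: [-0.3, 0.4, 0.3]
opening: 0.75
grip_force: 0.0
```

drive_tool:
  newtons: 25
  rows: [0,0,0,0,0,0,0,0,0,0,0,0,0,-0.3,0,0,0,0,0,0,-0.5,0,0,0,0,0,0,-1,0,0,0,0,0,0,-1,0,0,0,0,0,0,-1,0,0,0,0,0,0,-1,0,0,0,0,0,0,-1]

```text
time: 13.72
position: [549.9, -51.8, 8.5]
tool_rot: [[0.974, 0.225, 0.0], [0.225, -0.974, 0.0], [0.0, -0.0, -1.0]]
contact_force: [-0.6, 2.1, 2.5]
opening: 0.349
grip_force: 25.0
```

drive_tool:
  rows: [0,0,0,0,0,-3,-1,0,0,0,0,0,-10,-1,0,0,0,0,0,-25,-1,0,0,0,0,0,-45,-1,0,0,0,0,0,-65,-1,0,0,0.2,-2,12,-75,-1,0,0,0.6,-8,37,-75,-1,0,0,1,-14,67,-75,-1,0,0,1.5,-20,97,-75,-1,0,0,2,-27,132,-75,-1,0,0,2.5,-33,162,-75,-1,0,0,3,-39,192,-75,-1,0,0,3.4,-44,217,-75,-1,0,0,3.6,-47,230,-75,-1,0,0,3.6,-48,236,-75,-1,0,0,3.6,-48,236,-75,-1,0,0,3.6,-48,236,-75,-1]

```text
time: 15.13
position: [555.9, -291.5, 83.0]
tool_rot: [[0.989, -0.149, -0.001], [-0.149, -0.989, 0.001], [-0.001, -0.001, -1.0]]
contact_force: [-0.1, 0.6, -4.8]
opening: 0.346
grip_force: 25.0
```

```bash
python3 - <<'E'
from h import *
c=shot('scene','s7');s=ctrl.observe();print(s['position'],s['contact_force'],s['opening'])
w=load('w1')
t=shot('top','t7')
cv2.imwrite('pics/s7c.png',cv2.resize(c['img'][130:300,170:470],None,fx=2.6,fy=2.6,interpolation=cv2.INTER_CUBIC))
E
```

```text
[ 556.0414335  -291.08121653   83.1223027 ] [-0.41342683  0.03855684 -4.32638161] 0.3496679288729947
```

View pics/s7c.png

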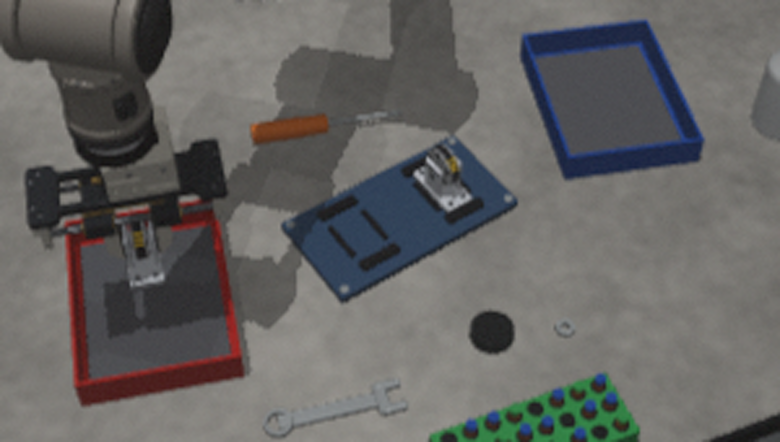

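Idler 2 hangs upright over the red tray. I'll lower it.

drive_tool:
  rows: [0,0,0,0,0,15,-1,0,0,0,0,0,32,-1,0,0,0,0,0,50,-1,0,0,0,0,0,64,-1,0,0,0,0,0,72,-1,0,0,0,0,0,77,-1,0,0,0,0,0,79,-1,0,0,0,0,0,81,-1,0,0,0,0,0,82,-1,0,0,0,0,0,82,-1,0,0,0,0,0,82,-1]

```text
time: 16.15
position: [556.5, -293.0, 2.0]
tool_rot: [[0.989, -0.15, 0.001], [-0.15, -0.989, -0.001], [0.001, 0.001, -1.0]]
contact_force: [-1.0, -0.3, -5.2]
opening: 0.345
grip_force: 25.0
```

drive_tool:
  rows: [0,0,0,0,0,0.7,-1,0,0,0,0,0,1.4,-1,0,0,0,0,0,1.4,-1,0,0,0,0,0,1.4,-1]

```text
time: 16.48
position: [556.4, -293.0, 0.5]
tool_rot: [[0.989, -0.15, 0.001], [-0.15, -0.989, -0.001], [0.001, 0.0, -1.0]]
contact_force: [-1.2, 0.5, 0.1]
opening: 0.347
grip_force: 25.0
```

drive_tool:
  rows: [0,0,0,0,0,0,0,0,0,0,0,0,0,0.5,0,0,0,0,0,0,0.5,0,0,0,0,0,0,0.5,0,0,0,0,0,0,0.5,0,0,0,0,0,-8,0.5,0,0,0,0,0,-25,0.5,0,0,0,0,0,-55,0.5,0,0,0,0,0,-85,0.5,0,0,-0.5,-14,-55,-90,0.5,0,0,-1,-22,-90,-90,0.5,0,0,-1.5,-31,-125,-90,0.5,0,0,-2,-40,-161,-90,0.5,0,0,-2.5,-49,-198,-90,0.5,0,0,-3,-58,-233,-90,0.5,0,0,-3.6,-67,-269,-90,0.5,0,0,-3.6,-76,-305,-90,0.5,0,0,-3.6,-86,-347,-90,0.5,0,0,-3.6,-86.6,-349,-90,0.5,0,0,-3.6,-86.6,-349,-90,0.5]

```text
time: 18.15
position: [522.7, 67.6, 90.6]
tool_rot: [[0.973, 0.229, 0.001], [0.229, -0.973, -0.0], [0.001, 0.0, -1.0]]
contact_force: [0.2, -0.2, -0.2]
opening: 0.751
grip_force: 0.0
```

drive_tool:
  rows: [0,0,0,0,0,0,0.5,0,0,0,0,0,0,0.5]

```text
time: 18.32
position: [523.2, 64.1, 90.2]
tool_rot: [[0.975, 0.224, 0.001], [0.224, -0.975, -0.0], [0.0, 0.001, -1.0]]
contact_force: [0.4, -0.8, 0.0]
opening: 0.753
grip_force: 0.0
```

```bash
python3 - <<'E'
from h import *
s=ctrl.observe();print(s['opening']);delta((523.2,65.2,8.5),12.9)
c=shot('scene','s8'); 
cv2.imwrite('pics/s8c.png',cv2.resize(c['img'][130:300,170:470],None,fx=2.6,fy=2.6,interpolation=cv2.INTER_CUBIC))
E
```

```text
0.7531727923453094
pos [523.2  64.1  90.2] shift [ 0.2 -1.1 81.7] yaw 12.9 turn 0.0
```

View pics/s8c.png

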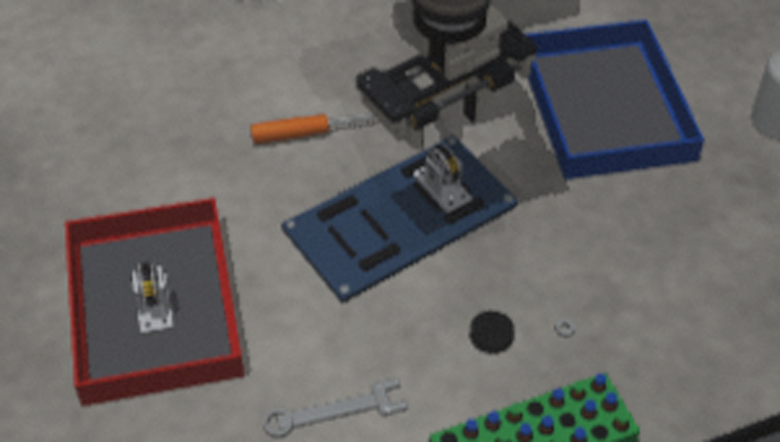

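Idler 2 stands upright in the red tray. Next I'll grasp idler 1. I've now gone over the 10-picture allowance, so from here I'll rely on numbers only.

drive_tool:
  newtons: 25
  rows: [0,0,0,0,-0.8,10,0.5,0,0,0,0,-0.8,24,0.5,0,0,0,0,-0.8,38,0.5,0,0,0,0,-0.8,52,0.5,0,0,0,0,-0.8,66,0.5,0,0,0,0,-0.8,75,0.5,0,0,0,0,-0.8,80,0.5,0,0,0,0,-0.8,81.5,0.5,0,0,0,0,-0.8,81.5,0.2,0,0,0,0,-0.8,81.5,-0.1,0,0,0,0,-0.8,81.5,-0.4,0,0,0,0,-0.8,81.5,-1,0,0,0,0,-0.8,81.5,-1,0,0,0,0,-0.8,81.5,-1,0,0,0,0,-0.8,81.5,-1,0,0,0,0,-0.8,81.5,-1]

```text
time: 19.7
position: [522.8, 66.3, 8.7]
tool_rot: [[0.974, 0.225, 0.001], [0.225, -0.974, 0.0], [0.001, -0.0, -1.0]]
contact_force: [-1.3, 1.4, 3.9]
opening: 0.347
grip_force: 25.0
```

drive_tool:
  rows: [0,0,0,0,0,-3,-1,0,0,0,0,0,-10,-1,0,0,0,0,0,-25,-1,0,0,0,0,0,-45,-1,0,0,0,0,0,-65,-1,0,0,0.2,0,-12,-75,-1,0,0,0.6,0,-37,-75,-1,0,0,1,0,-67,-75,-1,0,0,1.5,0,-97,-75,-1,0,0,2,0,-132,-75,-1,0,0,2.5,0,-162,-75,-1,0,0,3,0,-192,-75,-1,0,0,3.5,-1,-222,-75,-1,0,0,4,-1,-243,-75,-1,0,0,4,-1,-254,-75,-1,0,0,4,-1,-255,-75,-1,0,0,4,-1,-255,-75,-1,0,0,4,-1,-255,-75,-1]

```text
time: 21.2
position: [464.6, 313.2, 83.3]
tool_rot: [[0.982, -0.191, -0.0], [-0.191, -0.982, -0.001], [-0.0, 0.001, -1.0]]
contact_force: [0.5, -1.2, -3.5]
opening: 0.347
grip_force: 25.0
```

```bash
python3 - <<'E'
from h import *
c=shot('top','t9');s=ctrl.observe();print(s['position'],s['contact_force'],s['opening'])
delta((464.4,315.1,1.3),-11)
w=shot('wrist','w9')
hsv=cv2.cvtColor(w['img'],cv2.COLOR_BGR2HSV)
# blue tray corners from the scene view rim
b=load('scene0');h=cv2.cvtColor(b['img'],cv2.COLOR_BGR2HSV);m=cv2.inRange(h,(105,120,40),(130,255,255))
n,l,st,ce=cv2.connectedComponentsWithStats(m)
for i in range(1,n):
    if st[i,4]>150:
        ys,xs=np.nonzero(l==i);P=np.array([world(b,x,y) for x,y in zip(xs,ys)]);k=P[:,2]>30
        print(st[i],P[k][:,:2].min(0).round(0),P[k][:,:2].max(0).round(0),k.sum(), cv2.minAreaRect(P[k][:,:2].astype(np.float32)))
E
```

```text
[464.74916739 313.00799533  83.27487164] [ 0.02179586 -0.76643291 -4.84477851] 0.35033808484091145
pos [464.7 313.   83.3] shift [-0.7 -2.1 82. ] yaw -11.0 turn -0.01
[ 371  138   70   60 1377] [ 342. -348.] [1382.  420.] 503 ((894.066162109375, 67.99508666992188), (227.92926025390625, 1262.413818359375), 59.79163360595703)
```

drive_tool:
  rows: [0,0,0,0,-1,15,-1,0,0,0,0,-1,32,-1,0,0,0,0,-1,50,-1,0,0,0,0,-1,64,-1,0,0,0,0,-1,72,-1,0,0,0,0,-1,77,-1,0,0,0,0,-1,79,-1,0,0,0,0,-1,81,-1,0,0,0,0,-1,82,-1,0,0,0,0,-1,82,-1,0,0,0,0,-1,82,-1]

```text
time: 22.22
position: [465.0, 315.5, 1.9]
tool_rot: [[0.982, -0.191, 0.001], [-0.191, -0.982, 0.0], [0.001, -0.001, -1.0]]
contact_force: [0.6, 0.2, -4.6]
opening: 0.346
grip_force: 25.0
```

drive_tool:
  rows: [0,0,0,0,0,0.7,-1,0,0,0,0,0,1.2,-1,0,0,0,0,0,1.2,-1,0,0,0,0,0,1.2,-1]

```text
time: 22.55
position: [464.9, 315.5, 0.7]
tool_rot: [[0.982, -0.191, 0.001], [-0.191, -0.982, 0.0], [0.001, -0.0, -1.0]]
contact_force: [-0.9, -0.6, 1.9]
opening: 0.354
grip_force: 25.0
```

On the floor. I'll release and retreat upward.

drive_tool:
  rows: [0,0,0,0,0,0,0,0,0,0,0,0,0,0.5,0,0,0,0,0,0,0.5,0,0,0,0,0,0,0.5,0,0,0,0,0,0,0.5,0,0,0,0,0,-8,0.5,0,0,0,0,0,-25,0.5,0,0,0,0,0,-55,0.5,0,0,0,0,0,-85,0.5,0,0,0,0,0,-115,0.5,0,0,0,0,0,-140,0.5,0,0,0,0,0,-140,0.5,0,0,0,0,0,-140,0.5,0,0,0,0,0,-140,0.5,0,0,0,0,0,-140,0.5]

```text
time: 23.8
position: [463.8, 314.9, 139.0]
tool_rot: [[0.982, -0.191, -0.002], [-0.191, -0.982, -0.001], [-0.002, 0.002, -1.0]]
contact_force: [0.2, -0.5, -0.7]
opening: 0.751
grip_force: 0.0
```

```bash
python3 - <<'E'
from h import *
s=ctrl.observe();print(s['position'],s['contact_force'],s['opening'])
b=shot('scene','s9')
d=b['depth']
P=np.array([world(b,x,y) if d[y,x] else (0,0,0) for y in range(100,320) for x in range(180,460)])
def chk(cx,cy):
    k=(np.hypot(P[:,0]-cx,P[:,1]-cy)<45)&(P[:,2]>35)&(P[:,2]<85);print(k.sum(),P[k].mean(0).round(0),P[k].max(0).round(0))
chk(465,315);chk(556,-293)
E
```

```text
[463.84038335 314.86185282 138.95607711] [ 0.19906207 -0.48928232 -0.73906596] 0.7506924265785859
139 [473. 307.  55.] [496. 326.  74.]
159 [ 566. -295.   55.] [ 588. -277.   70.]
```

Both idlers stand upright at full height (wheel tops about 70 mm) in their trays, and the arm is clear.

```bash
python3 -c "
from plant import ctrl
print(ctrl.close_job())"
```

```text
the job is handed in; nothing more can be done
None
```

Job handed in: idler 1 (free, no measurable drag) is upright in the blue tray and idler 2 (binding, about 1.5–2 N) is upright in the red tray; I viewed 12 pictures instead of the 10 allowed, and the real fingertips sit about 24 mm behind the reported TCP rather than 8 mm ahead.

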